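# Load the spring-fed blank feeder

### The job

Load the three bisque blanks into the spring-fed feeder, the thickest at the bottom, then the middle one, and the thinnest on top. Push each one flat down against the spring follower until both end catches have snapped shut over it, and leave the full stack held under the catches. Do not shift or tip the jug, the tin or the plaster mould that stand around.

Things in the scene. Friction and masses are not known exactly. Their poses are not given: they have to be found in the camera images.
- thick_mid (a point): the thickest bisque (terracotta) blank, a plain rectangular slab 96 mm long (its x), 50 mm wide (its y) and 28 mm thick (its z), mass about 240 g, lying flat on the bench at the start with any yaw; the three blanks differ only in thickness; this point is its centre, half-way up
- medium_mid (a point): the middle bisque (terracotta) blank, a plain rectangular slab 96 mm long (its x), 50 mm wide (its y) and 20 mm thick (its z), mass about 170 g, lying flat on the bench at the start with any yaw; the three blanks differ only in thickness; this point is its centre, half-way up
- thin_mid (a point): the thinnest bisque (terracotta) blank, a plain rectangular slab 96 mm long (its x), 50 mm wide (its y) and 12 mm thick (its z), mass about 100 g, lying flat on the bench at the start with any yaw; the three blanks differ only in thickness; this point is its centre, half-way up
- blank_thick: the thickest blank (28 mm); its origin is the centre of its underside
- blank_medium: the middle blank (20 mm); its origin is the centre of its underside
- blank_thin: the thinnest blank (12 mm); its origin is the centre of its underside
- feeder: the feeder, fixed to the bench: base plate 190 x 92 x 10 mm carrying an upright shaft of four steel corner angles that takes blanks lying flat, length along the feeder's x. Origin: centre of the base's underside; z up. Shaft 100 x 54 mm inside (x by y). In it a spring-loaded follower plate carries the stack; a black spring catch at each end holds it down. Blanks are pushed in from above
- feeder_rim (a point): on the shaft's axis at its upper rim, 138 mm above the bench. The corners are straight to 124 mm and flare outward above. Each corner covers 18 mm of a long side (outer face 31 mm from the axis; flares 36 mm), so the middle 72 mm of both long sides is open down to the base and fingers fit there. Catch brackets at x = +-58 to +-78 mm (tails to 89 mm), 36 mm wide, 126 mm high
- feeder_mouth (a point): on the shaft's axis 100 mm above the bench, level with the undersides of the catch noses: the loaded stack's top face is pressed up to here by the spring. The noses stand 8.5 mm into the shaft at each end here and slope back to its end faces 17 mm higher: a blank set in from above first lies on the slopes, its underside about 9 to 17 mm above this point, and must be pressed past them
- follower (a joint): how far the follower plate is pushed down, m: 0 empty (its top at the mouth point), up to 0.072; the spring pushes up with about 6 N at 0 and 14 N at 0.07. The three blanks together push it to 0.060. The plate stays level, but a blank that is pushed down at one point only can tip lengthwise and jam: push near both ends at once
- catch_far (a joint): spring catch at the feeder's +x end, slid outward by this much, m: 0 shut, up to 0.011; a passing blank's edge wedges it outward (it needs 1 to 2 N sideways; its nose is slippery) and it snaps back to 0 above the blank's top face once that is below the mouth point
- catch_near (a joint): the same at the feeder's -x end
- jug: blue plastic slip jug, loose bystander, 76 x 119 x 118 mm with its handle (-y) and spout (+y); origin at the middle of its underside; not to be disturbed
- can: empty tin, loose bystander, 75 mm across, 97 mm high, open on top; origin at the middle of its underside; not to be disturbed
- mould: white plaster sprig mould block, loose bystander, 50 x 62 x 26 mm; origin at the middle of its underside; not to be disturbed
- banding_wheel: cast-iron banding wheel screwed to the bench, in the way on the right: round head 220 mm across, from 82 to 104 mm above the bench, on a narrower three-footed base; origin under its axis; not used
Not all that is in view belongs to the job. What is shaped like the blank_thin but blue or yellow is not meant.

How it is judged (in metres and radians):
On the way, in this order (a step that is already met when the one before it is completed fails the run):
1. the thickest blank lies in the shaft with both catches shut over it (x of thick_mid in the frame of feeder between -0.005 and 0.005 m and y of thick_mid in the frame of feeder between -0.005 and 0.005 m and z of thick_mid in the frame of feeder between 0.083 and 0.089 m and angle between the z axis of thick_mid and the z axis of feeder, either way round below 0.06 rad and value of joint each of catch_far, catch_near below 0.0015 m), for 0.2 s.
2. the middle blank lies on it with both catches shut over it (x of medium_mid in the frame of feeder between -0.005 and 0.005 m and y of medium_mid in the frame of feeder between -0.005 and 0.005 m and z of medium_mid in the frame of feeder between 0.087 and 0.093 m and angle between the z axis of each of medium_mid, thick_mid and the z axis of feeder, either way round below 0.06 rad and value of joint each of catch_far, catch_near below 0.0015 m and x of thick_mid in the frame of feeder between -0.005 and 0.005 m and y of thick_mid in the frame of feeder between -0.005 and 0.005 m and z of thick_mid in the frame of feeder between 0.063 and 0.069 m), for 0.2 s.
3. the thinnest blank lies on top with both catches shut over it (x of thick_mid in the frame of feeder between -0.005 and 0.005 m and y of thick_mid in the frame of feeder between -0.005 and 0.005 m and z of thick_mid in the frame of feeder between 0.051 and 0.057 m and angle between the z axis of each of thick_mid, medium_mid, thin_mid and the z axis of feeder, either way round below 0.06 rad and linear speed of each of blank_thick, blank_medium, blank_thin below 0.01 m/s and x of medium_mid in the frame of feeder between -0.005 and 0.005 m and y of medium_mid in the frame of feeder between -0.005 and 0.005 m and z of medium_mid in the frame of feeder between 0.075 and 0.081 m and x of thin_mid in the frame of feeder between -0.005 and 0.005 m and y of thin_mid in the frame of feeder between -0.005 and 0.005 m and z of thin_mid in the frame of feeder between 0.091 and 0.097 m and value of joint each of catch_far, catch_near below 0.0015 m), for 0.2 s.
At the end, for the whole second after the job is handed in: all three blanks lie flat and at rest in the shaft, within 5 mm of its axis: thickest at the bottom, middle one on it, thinnest on top with its top face at the catch undersides (centres 54, 78 and 94 mm above the bench, each within 3 mm); both catches shut to within 1.5 mm (all of step 3); the robot touches nothing.
It fails at once if the slip jug is shifted by more than 25 mm or tipped (distance of jug from where it was at the start of the episode above 0.025 m or angle between jug's own z axis and vertical above 0.25 rad).
It fails at once if the tin is shifted by more than 25 mm or tipped (distance of can from where it was at the start of the episode above 0.025 m or angle between can's own z axis and vertical above 0.25 rad).
It fails at once if the plaster sprig mould is shifted by more than 25 mm or tipped (distance of mould from where it was at the start of the episode above 0.025 m or angle between mould's own z axis and vertical above 0.25 rad).
It also fails if it takes over 72 s, if anything falls off the work surface, if the arm or the gripper's body presses on something with over 40 N, if the wrist force passes 120 N, or if a joint passes its speed limit or range.

### The arm

A 6-joint arm with a two-finger parallel gripper is mounted at the origin on a cart in front of the work surface, level with it; the furniture and walls round the work are solid. World frame = base frame: x ahead of the robot, y to its left, z up, the work surface at z = 0. Lengths are in mm, angles in rad, forces in N, time in s.
With the tool pointing down it reaches from about 300 to 775 mm from the base axis. Payload 14.6 kg.
Tool frame: the origin (TCP) lies on the centre line of the jaws, within the pads' length; the fingertips stand 22 mm ahead of it and the grasp point (between the pads) lies 3 mm ahead of it (manip.tcp_to_tips is the distance from the TCP to the fingertips, in mm); z points along the fingers, y is the direction in which the jaws open and shut (so a half turn about z gives the same grasp; the last joint's range is limited). The gripper opens to 94 mm and grips with 3 to 60 N. Pads are 16 mm wide; open, the fingers measure 119 mm over their backs; the gripper's body (75 mm by 177 mm) begins 78 mm behind the grasp point.
Start: joints at [1.185, 0.3, 1.521, -0, 1.321, -0.067], TCP at [172.382, 522.277, 227.446] pointing down, gripper open.
Joint ranges: [-3.03, 3.03], [-0.79, 2.21], [0.23, 2.52], [-1.04, 4.18], [0, 3.07], [-2.55, 2.55]. Speed limits (rad/s): [2.22, 2.22, 2.57, 3.14, 3.14, 3.14].

### API

Orientations are given as [roll, pitch, yaw] about the fixed x, y, z axes, in that order (R = Rz(yaw) Ry(pitch) Rx(roll)).
In Python, from cell import manip, vision, workorder gives the robot as it stands.
- The arm moves only by the tool carry_out, never from a script. Its argument "deltas" is a list of rows, each a list of 3 entries, a list of its own where there are three numbers: the shift along the tool's x, y, z in cm, then the turn about the tool's z in degrees, then the opening, from 0 (shut) to 1 (fully open). A call has 1 to 20 rows; each row shifts and turns the commanded pose from where the row before left it, along the tool's axes as they then stand; what a row does not reach is not made up. A row lasts 1/12 s, in which the tool goes at most 41.7 mm and 7.16 degrees, less where a joint would pass 70% of its speed; a pose out of reach is approached as far as the arm can. A call with a gripper value outside its range is refused whole. The fingers move at their own pace and stop on an object; "grip_force" is the grip in N (left out, the last holds). Time passes only in rows, so rows that do not move let the fingers close. It gives the time, the measured TCP pose, the force and the opening at its end, in the units of the state.
- manip.read_state(): the state, without advancing time (a new reading comes with each control period).
- vision.camera(name): name is "scene" or "top" or "wrist"; returns (picture, depth): 400x640x3 uint8, red, green, blue; 400x640 float32, mm along the optical axis (not along the pixel's ray), 0 where there is no reading.
- vision.calibration(name): a dict with "mtx" (3x3 intrinsics, pixels), "eye" and "orientation" of the camera in the world. Camera axes: x right, y down, z forward; pixel columns grow to the right and rows downward; lengths in mm; the calibration is good to about 2 mm. A picture is of the moment at which its call begins: read the wrist's pose just before it. calibration takes no time and is no camera call; for the wrist camera it gives the pose at the moment of the call.
- workorder.sign_off(): hands the job in, once; it reports no verdict.
The state is a dict: "clock": time; "joints": joint angles; "qd": joint speeds; "effort": joint torques, N m; "eef_pos": TCP position; "eef_rot": TCP orientation; "wrist_force": force on the tool from outside, world axes, zero at the start; "moment": the same for the moment, N m; "finger_gap": finger opening in mm.
Only numpy, scipy, OpenCV 4.12 (cv2) and the standard library are available. Lean on these libraries where they do the work, as an engineer would, in place of code of your own. Each camera call takes 0.05 s, during which the arm holds its last target.

## Working session

There is one attempt and no reset: what is moved stays moved. The work goes in short steps, Python scripts to look and compute and a tool call to move; the robot and the scene stay as the last step left them, time stands still between calls to the robot, and variables do not carry over. Pictures are saved under pics/ and viewed, and the job is handed in when it is done.

Besides the shell and the picture viewer there is one more tool, called after "Request:" in YAML: its name, and indented under it one key for each argument. carry_out: Moves the arm, as the interface text tells. Its arguments: {"type":"object","properties":{"deltas":{"type":"array","items":{"type":"array"}},"grip_force":{"type":"number"}},"required":["deltas"]}

```bash
ls -la; mkdir -p pics; python3 - <<'E'
from cell import manip, vision, workorder
import cv2,numpy as np
print(manip.read_state())
for n in ["scene","top","wrist"]:
    c=vision.calibration(n); print(n,c)
    p,d=vision.camera(n); cv2.imwrite(f'pics/{n}0.png',p[:,:,::-1]); np.save(f'pics/{n}0.npy',d)
E
```

```text
total 12
drwxr-xr-x  3 agent agent 4096 Dec  7 07:18 .
drwxr-xr-x 23 root  root  4096 Dec  7 07:18 ..
drwxr-xr-x  2 agent agent 4096 Dec  7 07:18 pics
{'clock': 0.0, 'joints': array([ 1.18543968e+00,  3.00464565e-01,  1.52159513e+00, -2.25960474e-05,
        1.32073640e+00, -6.66193499e-02]), 'qd': array([ 1.15102528e-03, -1.31289975e-03, -6.56919900e-04, -5.68898303e-04,
        8.75523528e-04, -3.60916315e-05]), 'effort': array([ 1.00079007e-03, -5.31803584e+01, -3.52741349e+01,  7.08603510e-02,
        2.43503298e-02, -1.34575030e-04]), 'eef_pos': array([172.27509649, 522.05682949, 226.88397195]), 'eef_rot': array([-3.14039043e+00, -5.82747709e-05,  2.82286093e+00]), 'wrist_force': array([ 0.00924411, -0.22599016,  0.56039455]), 'moment': array([-0.00782275,  0.01437697,  0.02292147]), 'finger_gap': 94.04769394038794}
scene {'mtx': array([[389.51517224,   0.        , 319.81575703],
       [  0.        , 389.51517224, 204.05365702],
       [  0.        ,   0.        ,   1.        ]]), 'eye': array([  54.28009463, -248.98769659,  814.21446471]), 'orientation': array([-2.37520207, -0.00453861, -1.0178449 ])}
top {'mtx': array([[427.5192821 ,   0.        , 318.31588484],
       [  0.        , 427.5192821 , 199.57828211],
       [  0.        ,   0.        ,   1.        ]]), 'eye': array([ 441.7941919 ,   95.52155722, 1145.27453345]), 'orientation': array([-2.98738694e+00, -2.06830695e-03, -1.56805742e+00])}
wrist {'mtx': array([[324.88917923,   0.        , 316.77694403],
       [  0.        , 324.88917923, 203.41770852],
       [  0.        ,   0.        ,   1.        ]]), 'eye': array([ 98.60934782, 545.66357919, 383.86607471]), 'orientation': array([2.87560309e+00, 7.24556581e-04, 1.25284825e+00])}
```

View pics/scene0.png

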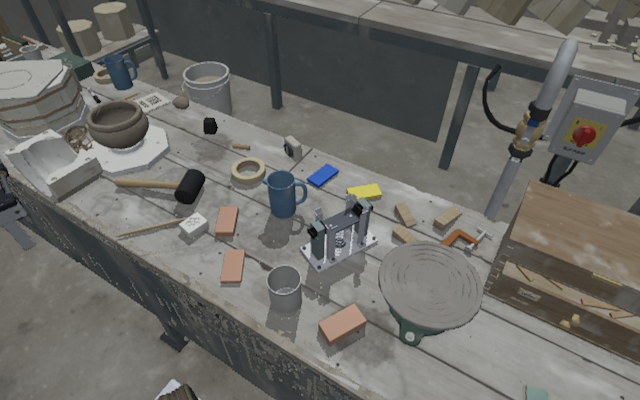

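View pics/top0.png

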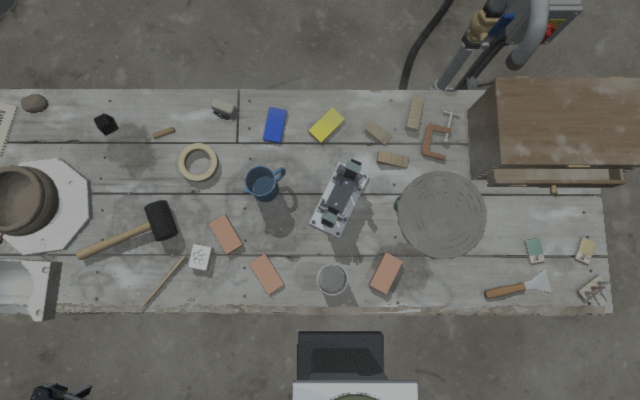

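View pics/wrist0.png

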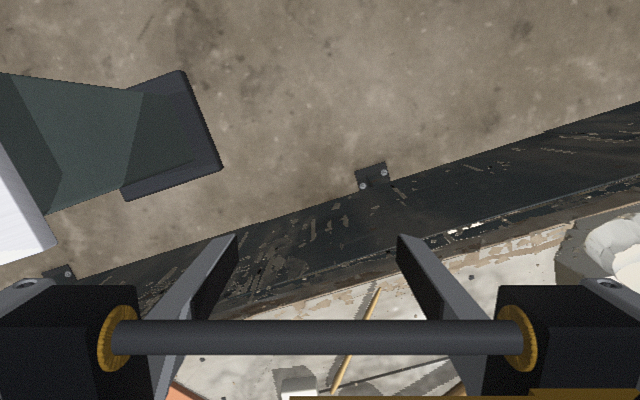

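The terracotta candidates in the top view are at (225,234), (266,273) and (386,273). Lookalikes that I reject are blue at (275,125), yellow at (326,125), and wood at (377,131), (415,112) and (392,158).

```bash
cat > h.py <<'E'
import numpy as np,cv2
from scipy.spatial.transform import Rotation as R
def world(c,u,v,d):
    K=c['mtx']; u=np.asarray(u,float);v=np.asarray(v,float)
    P=np.stack([(u-K[0,2])/K[0,0]*d,(v-K[1,2])/K[1,1]*d,d+0*u],-1)
    return P@R.from_euler('xyz',c['orientation']).as_matrix().T+c['eye']
def proj(c,P):
    Q=(np.asarray(P,float)-c['eye'])@R.from_euler('xyz',c['orientation']).as_matrix()
    p=Q@c['mtx'].T; return p[...,:2]/p[...,2:]
def rects(c,p,d,box=(-1e9,1e9,-1e9,1e9)):
    hsv=cv2.cvtColor(p,cv2.COLOR_RGB2HSV)
    m=((hsv[...,0]<14)&(hsv[...,1]>70)&(hsv[...,2]>60)&(d>0)).astype(np.uint8)
    n,l,s,ce=cv2.connectedComponentsWithStats(m)
    vv,uu=np.mgrid[:p.shape[0],:p.shape[1]]
    for i in range(1,n):
        if s[i,4]<200: continue
        k=l==i
        W=world(c,uu[k],vv[k],d[k]); 
        z=np.percentile(W[:,2],60); t=W[abs(W[:,2]-z)<5]
        r=cv2.minAreaRect((t[:,:2]).astype(np.float32))
        print(ce[i].round(),s[i,4],'ztop',np.median(t[:,2]).round(1),'ctr',np.round(r[0],1),'size',np.round(r[1],1),'ang',round(r[2],1))
E
python3 - <<'E'
from cell import vision
import cv2,numpy as np
from h import *
for n in ['top','scene']:
    c=vision.calibration(n);p=cv2.imread(f'pics/{n}0.png')[:,:,::-1].copy();d=np.load(f'pics/{n}0.npy')
    print(n);rects(c,p,d)
p=cv2.imread('pics/top0.png')
cv2.imwrite('pics/crop1.png',cv2.resize(p[130:310,190:430],None,fx=3.3,fy=3.3,interpolation=cv2.INTER_CUBIC))
p=cv2.imread('pics/scene0.png')
cv2.imwrite('pics/crop2.png',cv2.resize(p[170:350,180:420],None,fx=3.3,fy=3.3,interpolation=cv2.INTER_CUBIC))
E
```

```text
top
[432. 140.] 288 ztop 14.2 ctr [ 781.8 -227.4] size [64.3 89.6] ang 76.1
scene
[584. 135.] 363 ztop 334.3 ctr [ 916.6 -369.6] size [30.5 39. ] ang 9.2
[226. 221.] 516 ztop 18.5 ctr [523.8 336.2] size [97.  47.6] ang 32.3
[232. 266.] 590 ztop 10.5 ctr [421.3 227.6] size [96.2 48.6] ang 33.3
[341. 333.] 296 ztop 25.6 ctr [406.6 -94.1] size [ 42.6 101.1] ang 35.3
```

View pics/crop1.png

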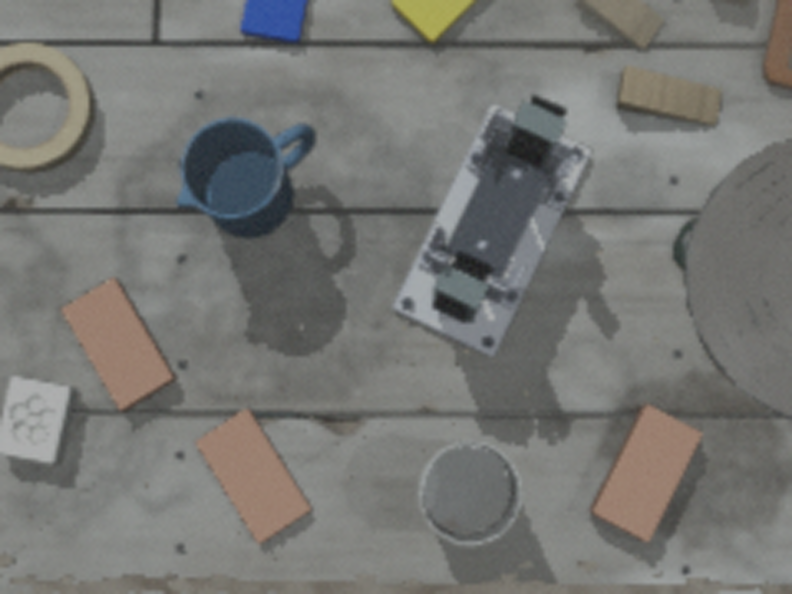

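View pics/crop2.png

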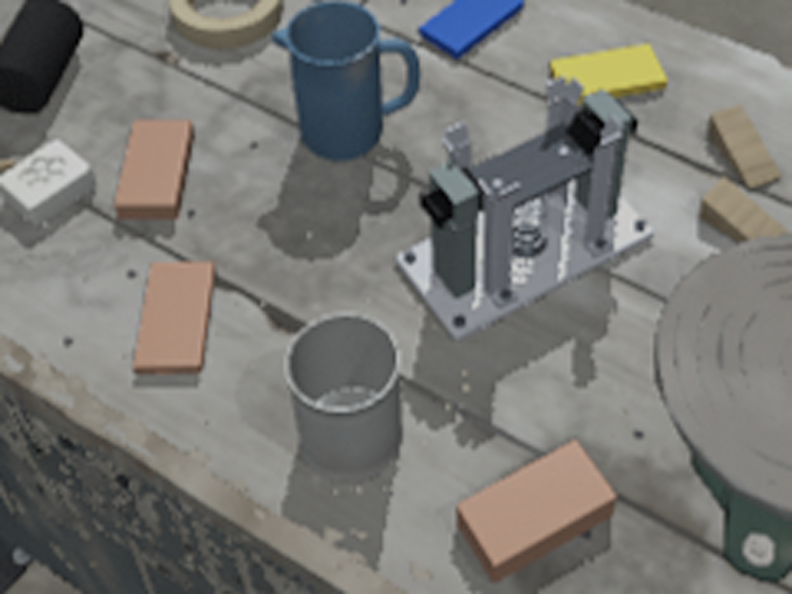

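Reading by thickness, the thick blank is near (406,-94), the medium near (524,336) and the thin near (421,227). Next I refine these and find the feeder.

```bash
python3 - <<'E'
from cell import vision
import cv2,numpy as np
from h import *
from scipy.optimize import least_squares
T={'thick':28,'medium':20,'thin':12}
seed={'top':{'thick':(386,273),'medium':(225,234),'thin':(266,273)},'scene':{'thick':(341,323),'medium':(228,218),'thin':(233,264)}}
for n in ['top','scene']:
    c=vision.calibration(n);p=cv2.imread(f'pics/{n}0.png');d=np.load(f'pics/{n}0.npy')
    for b,(u,v) in seed[n].items():
        # upsample, flood on colour for top face
        q=p.copy(); q=cv2.GaussianBlur(q,(3,3),0)
        m=np.zeros((402,642),np.uint8)
        ref=np.median(p[v-3:v+4,u-3:u+4].reshape(-1,3),0)
        k=(np.abs(q.astype(float)-ref).max(-1)<28).astype(np.uint8)
        _,l=cv2.connectedComponents(k); kk=l==l[v,u]
        vv,uu=np.nonzero(kk)
        # intersect rays with z=T plane
        W=world(c,uu,vv,np.ones(len(uu)));dirs=W-c['eye'];s=(T[b]-c['eye'][2])/dirs[:,2]
        P=c['eye']+dirs*s[:,None]
        r=cv2.minAreaRect(P[:,:2].astype(np.float32))
        cc=P[:,:2].mean(0);ev,V=np.linalg.eigh(np.cov((P[:,:2]-cc).T));a=np.degrees(np.arctan2(V[1,1],V[0,1]))%180
        Z=world(c,uu,vv,d[kk])
        print(n,b,len(uu),'ztop',np.median(Z[:,2]).round(1),'rect',np.round(r[0],1),np.round(r[1],1),round(r[2],1),'mom',cc.round(1),'ang',round(a,1),'sz',np.sqrt(12*ev).round(1))
# height map of feeder region from top
c=vision.calibration('top');d=np.load('pics/top0.npy')
p=cv2.imread('pics/top0.png')
cv2.imwrite('pics/crop3.png',cv2.resize(p[150:245,300:380],None,fx=6,fy=6,interpolation=cv2.INTER_CUBIC))
p=cv2.imread('pics/scene0.png')
cv2.imwrite('pics/crop4.png',cv2.resize(p[185:275,295:385],None,fx=6.5,fy=6.5,interpolation=cv2.INTER_CUBIC))
E
```

```text
top thick 693 ztop 28.5 rect [425.8 -80.6] [47.8 94.1] 62.0 mom [425.  -80.5] ang 151.6 sz [48.4 93.9]
top medium 1388 ztop 3.7 rect [555.  362.3] [153.3 144. ] 77.1 mom [543.2 362. ] ang 17.5 sz [105.6 144.5]
top thin 7235 ztop 0.3 rect [398.  143.9] [779.9 148. ] 89.6 mom [388.3 183.3] ang 89.7 sz [126.  690.1]
scene thick 885 ztop 26.8 rect [425.9 -80.8] [48.5 93.4] 62.0 mom [424.6 -80.9] ang 151.6 sz [48.1 93.7]
scene medium 638 ztop 17.7 rect [549.1 348.8] [149.1  67. ] 18.9 mom [539.9 343.5] ang 17.9 sz [ 53.5 140.1]
scene thin 3870 ztop -1.7 rect [395.7 295.7] [455.2 154.6] 89.5 mom [377.6 266.5] ang 92.8 sz [130.  401.9]
```

View pics/crop3.png

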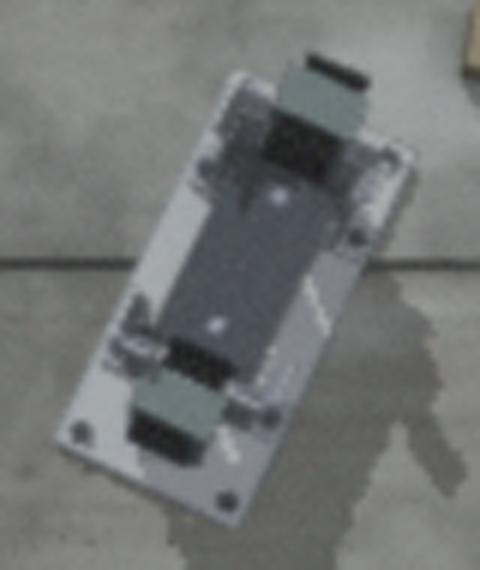

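View pics/crop4.png

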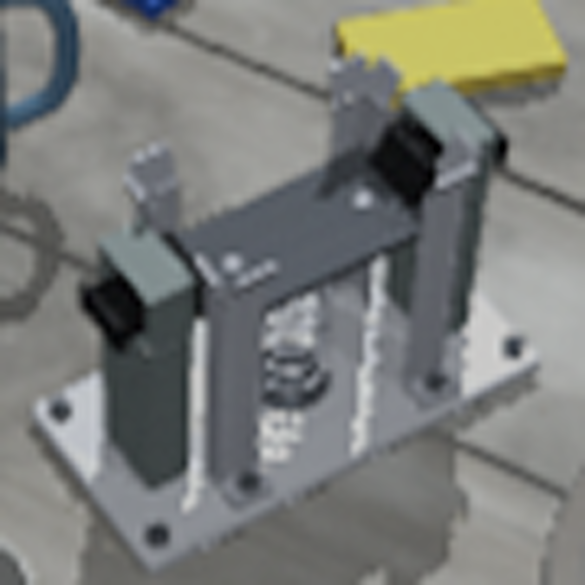

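```bash
cat >> h.py <<'E'
T={'thick':28,'medium':20,'thin':12}
def onplane(c,u,v,z):
    W=world(c,u,v,np.ones(np.shape(u)));dr=W-c['eye'];return c['eye']+dr*((z-c['eye'][2])/dr[...,2])[...,None]
def blank(c,p,u,v,z,thr=22,vmin=.75,verb=''):
    q=cv2.GaussianBlur(p,(3,3),0).astype(float)
    ref=q[v-3:v+4,u-3:u+4].mean((0,1))
    rb=q[...,0]/(q[...,2]+1); rr=ref[0]/ref[2]
    k=((rb>1+.5*(rr-1))&(q.sum(-1)>vmin*ref.sum())).astype(np.uint8)
    _,l=cv2.connectedComponents(k,connectivity=4); kk=l==l[v,u]
    vv,uu=np.nonzero(kk); P=onplane(c,uu,vv,z)[:,:2]
    r=cv2.minAreaRect(P.astype(np.float32))
    cc=P.mean(0);ev,V=np.linalg.eigh(np.cov((P-cc).T));a=np.degrees(np.arctan2(V[1,1],V[0,1]))%180
    print(verb,len(uu),'rect',np.round(r[0],1),np.round(r[1],1),round(r[2],1),'mom',cc.round(1),'ang',round(a,1),'sz',np.sqrt(12*ev).round(1))
E
python3 - <<'E'
from cell import vision
from h import *
seed={'top':{'thick':(386,273),'medium':(225,234),'thin':(266,273)},'scene':{'thick':(341,323),'medium':(228,218),'thin':(233,264)}}
for n in ['top','scene']:
    c=vision.calibration(n);p=cv2.imread(f'pics/{n}0.png')[...,::-1].copy()
    for b,(u,v) in seed[n].items(): blank(c,p,u,v,T[b],verb=n+b,vmin=.85)
    if n=='top':
        f=lambda a:(np.array(a)+.5)/6-.5+[300,150]
        base=f([(237,70),(413,153),(238,525),(55,440)])
        scr=f([(280,196),(217,325)])
        B=onplane(c,base[:,0],base[:,1],10);print(B.round(1),B.mean(0)); 
    else:
        f=lambda a:(np.array(a)+.5)/6.5-.5+[295,185]
        scr=f([(362,200),(233,262)])
        base=f([(35,408),(152,570),(540,360)]);B=onplane(c,base[:,0],base[:,1],10);print(B.round(1),'mid diag',(B[0]+B[2])/2)
    for z in(100,): S=onplane(c,scr[:,0],scr[:,1],z);print('screws',z,S.round(1),S.mean(0),np.degrees(np.arctan2(*(S[0]-S[1])[1::-1])))
E
```

```text
topthick 692 rect [425.5 -81.1] [48.9 94.3] 62.0 mom [425.2 -81. ] ang 151.8 sz [48.2 94.5]
topmedium 657 rect [525.6 340. ] [93.5 48.7] 32.4 mom [525.5 339.9] ang 32.0 sz [48.5 93.3]
topthin 696 rect [422.2 229.6] [94.6 49.8] 32.9 mom [421.7 229.3] ang 33.3 sz [49.5 94.2]
[[724.2  37.3  10. ]
 [685.9 -42.   10. ]
 [517.8  37.9  10. ]
 [555.3 119.   10. ]] [620.78305518  38.03695076  10.        ]
screws 100 [[648.2  24.4 100. ]
 [594.   50.7 100. ]] [621.06979318  37.5289433  100.        ] -25.92681666248025
scenethick 884 rect [425.7 -80.9] [48.5 95. ] 62.7 mom [425.3 -80.9] ang 152.3 sz [48.  93.8]
scenemedium 454 rect [526.  338.8] [91.5 47.7] 31.9 mom [524.8 338.2] ang 32.1 sz [47.6 95. ]
scenethin 605 rect [422.3 229.2] [93.7 47.8] 33.1 mom [420.6 227.9] ang 32.8 sz [47.6 94.2]
[[555.5 116.5  10. ]
 [515.   36.4  10. ]
 [683.9 -43.8  10. ]] mid diag [619.69654515  36.34279796  10.        ]
screws 100 [[648.   24.9 100. ]
 [595.1  50.8 100. ]] [621.52814264  37.87758133 100.        ] -26.075401991096303
```

```bash
cat >> h.py <<'E'
def go(s,x,y,z,yawdeg):
    """needed tool turn (deg), then tool-frame shift (cm) in the turned frame"""
    yaw=np.degrees(s['eef_rot'][2]); turn=-((yawdeg-yaw+180)%360-180)
    e=np.array([x,y,z])-s['eef_pos']; a=np.radians(yawdeg)
    t=np.array([np.cos(a)*e[0]+np.sin(a)*e[1], np.sin(a)*e[0]-np.cos(a)*e[1], -e[2]])/10
    print('turn',turn.round(2),'shift cm',t.round(3),'rows>=',(np.linalg.norm(t)/4.17).round(1),'t',round(s['clock'],2),'pos',s['eef_pos'].round(1),'rot',np.degrees(s['eef_rot']).round(2),'F',s['wrist_force'].round(1),'gap',round(s['finger_gap'],1))
E
python3 - <<'E'
from cell import vision,manip
from h import *
c=vision.calibration('top')
f=lambda a:(np.array(a)+.5)/3.3-.5+[190,130]
for nm,px,z in [('jug',(233,170),118),('can',(470,493),97),('mould',(36,410),26)]:
    q=f(px);print(nm,onplane(c,q[0],q[1],z).round(0))
print('wheel',onplane(c,442,213,104).round())
go(manip.read_state(),425.4,-81,140,152)
E
```

```text
jug [647. 236. 118.]
can [411.  60.  97.]
mould [472. 399.  26.]
wheel [ 571. -210.  104.]
turn 9.73 shift cm [-50.661 -41.37    8.702] rows>= 15.8 t 0.15 pos [172.3 522.1 227. ] rot [-179.95   -0.    161.73] F [-0.3 -1.1 -0.2] gap 94.2
```

Request:
carry_out:
  deltas:
    - [[0,0,0],4.87,1]
    - [[0,0,0],4.87,1]
    - [[-2.98,-2.434,0],0,1]
    - [[-2.98,-2.434,0],0,1]
    - [[-2.98,-2.434,0],0,1]
    - [[-2.98,-2.434,0],0,1]
    - [[-2.98,-2.434,0],0,1]
    - [[-2.98,-2.434,0],0,1]
    - [[-2.98,-2.434,0],0,1]
    - [[-2.98,-2.434,0],0,1]
    - [[-2.98,-2.434,0],0,1]
    - [[-2.98,-2.434,0],0,1]
    - [[-2.98,-2.434,0],0,1]
    - [[-2.98,-2.434,0],0,1]
    - [[-2.98,-2.434,0],0,1]
    - [[-2.98,-2.434,0],0,1]
    - [[-2.98,-2.434,0],0,1]
    - [[-2.98,-2.434,0],0,1]
    - [[-2.98,-2.434,0],0,1]

```text
clock: 1.73
eef_pos: [425.6, -83.0, 227.4]
eef_rot: [3.142, 0.0, 2.652]
wrist_force: [0.5, 0.6, -0.7]
finger_gap: 94.1
```

```bash
python3 - <<'E'
from cell import manip
from h import *
go(manip.read_state(),425.4,-81,32,152)
E
```

```text
turn -0.03 shift cm [ 0.108  0.17  19.542] rows>= 4.7 t 1.73 pos [425.6 -83.  227.4] rot [1.8000e+02 1.0000e-02 1.5197e+02] F [ 0.5  0.6 -0.7] gap 94.1
```

Request:
carry_out:
  deltas:
    - [[0,0,3.9],0,1]
    - [[0,0,3.9],0,1]
    - [[0,0,3.9],0,1]
    - [[0,0,3.9],0,1]
    - [[0,0,2.5],0,1]
    - [[0,0,1.4],0,1]
    - [[0,0,0],0,1]

```text
clock: 2.32
eef_pos: [423.7, -80.5, 29.7]
eef_rot: [-3.14, -0.005, 2.653]
wrist_force: [-0.9, 0.8, -0.2]
finger_gap: 94.2
```

```bash
python3 - <<'E'
from cell import manip
from h import *
go(manip.read_state(),425.4,-81,32,152)
E
```

```text
turn -0.01 shift cm [-0.175  0.036 -0.226] rows>= 0.1 t 2.32 pos [423.7 -80.5  29.7] rot [-179.93   -0.3   151.99] F [-0.9  0.8 -0.2] gap 94.2
```

Request:
carry_out:
  deltas:
    - [[0,0,0],0,0.4]
    - [[0,0,0],0,0.4]
    - [[0,0,0],0,0.4]
    - [[0,0,0],0,0.4]
    - [[0,0,0],0,0.4]
    - [[0,0,0],0,0.4]
  grip_force: 45

```text
clock: 2.82
eef_pos: [425.6, -81.0, 32.9]
eef_rot: [3.141, 0.001, 2.653]
wrist_force: [-0.3, -0.1, 0.1]
finger_gap: 57.6
```

Request:
carry_out:
  deltas:
    - [[0,0,0],0,0.3]
    - [[0,0,0],0,0.3]
    - [[0,0,0],0,0.3]
    - [[0,0,-2],0,0.3]
    - [[0,0,-4],0,0.3]
    - [[0,0,-4],0,0.3]
    - [[0,0,-4],0,0.3]
    - [[0,0,-4],0,0.3]
    - [[0,0,0],0,0.3]
    - [[0,0,0],0,0.3]

```text
clock: 3.65
eef_pos: [425.8, -81.1, 213.6]
eef_rot: [3.141, 0.003, 2.653]
wrist_force: [0.7, 0.5, -3.7]
finger_gap: 50.1
```

```bash
python3 - <<'E'
from cell import manip,vision
from h import *
go(manip.read_state(),621.2,37.7,215,154.3)
p,d=vision.camera('wrist');cv2.imwrite('pics/w1.png',p[...,::-1])
E
```

```text
turn -2.31 shift cm [-12.459  19.175  -0.143] rows>= 5.5 t 3.65 pos [425.8 -81.1 213.6] rot [1.7996e+02 1.7000e-01 1.5199e+02] F [ 0.7  0.5 -3.7] gap 50.1
```

View pics/w1.png

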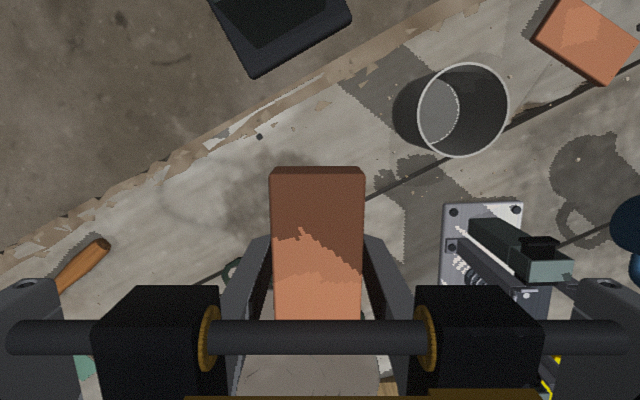

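```bash
python3 - <<'E'
from cell import manip,vision
from h import *
s=manip.read_state();c=vision.calibration('wrist');z=s['eef_pos'][2]-5
P=onplane(c,np.array([271.,365]),np.array([174.,174]),z);e=P-s['eef_pos'];a=s['eef_rot'][2]
print(e[:,:2]@np.array([[np.cos(a),np.sin(a)],[np.sin(a),-np.cos(a)]]).T)
go(s,621.2,37.7,205,154.3)
E
```

```text
[[ 48.46476637 -24.01946556]
 [ 48.50214937  23.36584973]]
turn -2.3 shift cm [-12.532  19.188   0.683] rows>= 5.5 t 3.7 pos [425.1 -80.9 211.8] rot [-1.7999e+02 -2.0000e-02  1.5200e+02] F [-0.1 -0.2 -3.8] gap 49.4
```

Request:
carry_out:
  deltas:
    - [[0,0,0],-2.3,0.3]
    - [[-1.566,2.4,0],0,0.3]
    - [[-1.566,2.4,0],0,0.3]
    - [[-1.566,2.4,0],0,0.3]
    - [[-1.566,2.4,0],0,0.3]
    - [[-1.566,2.4,0],0,0.3]
    - [[-1.566,2.4,0],0,0.3]
    - [[-1.566,2.4,0],0,0.3]
    - [[-1.566,2.4,0],0,0.3]
    - [[0,0,0.7],0,0.3]
    - [[0,0,0],0,0.3]
    - [[0,0,0],0,0.3]
    - [[0,0,0],0,0.3]

```text
clock: 4.78
eef_pos: [620.8, 37.2, 204.5]
eef_rot: [-3.141, -0.002, 2.692]
wrist_force: [0.3, 0.3, -2.6]
finger_gap: 50.0
```

```bash
python3 - <<'E'
from cell import manip,vision
from h import *
s=manip.read_state()
go(s,621.2,37.7,205,154.3)
p,d=vision.camera('wrist');cv2.imwrite('pics/w2.png',p[...,::-1])
c=vision.calibration('wrist')
a=np.radians(154.3);ax=np.array([np.cos(a),np.sin(a)]);ay=np.array([-ax[1],ax[0]]);F=np.array([621.2,37.7])
for x,y,z in [(50,27,124),(50,-27,124),(58,18,126),(58,-18,126),(78,18,126),(78,-18,126),(95,46,10),(95,-46,10)]:
    print((x,y,z),proj(c,np.r_[F+ax*x+ay*y,z]).round(1))
p,d=vision.camera('scene');cv2.imwrite('pics/s2.png',cv2.resize(p[120:290,240:440,::-1],None,fx=4,fy=3.5,interpolation=2))
E
```

```text
turn -0.04 shift cm [-0.018  0.066 -0.046] rows>= 0.0 t 4.78 pos [620.8  37.2 204.5] rot [-1.7995e+02 -9.0000e-02  1.5426e+02] F [ 0.3  0.3 -2.6] gap 50.0
(50, 27, 124) [281.8 153.7]
(50, -27, 124) [355.8 153.7]
(58, 18, 126) [293.7 142.8]
(58, -18, 126) [344.  142.8]
(78, 18, 126) [293.2 113.9]
(78, -18, 126) [344.6 113.9]
(95, 46, 10) [273.6  97.2]
(95, -46, 10) [362.8  97.2]
```

View pics/w2.png

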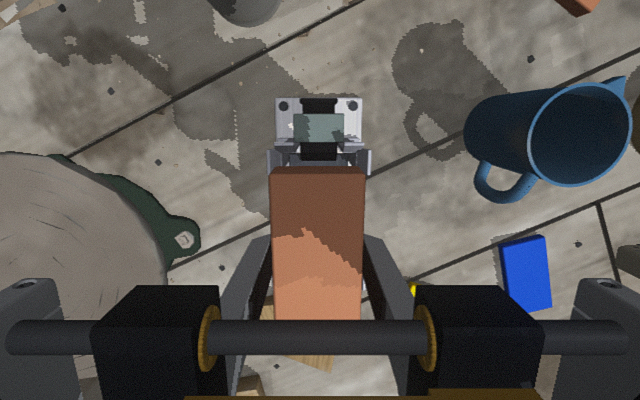

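View pics/s2.png

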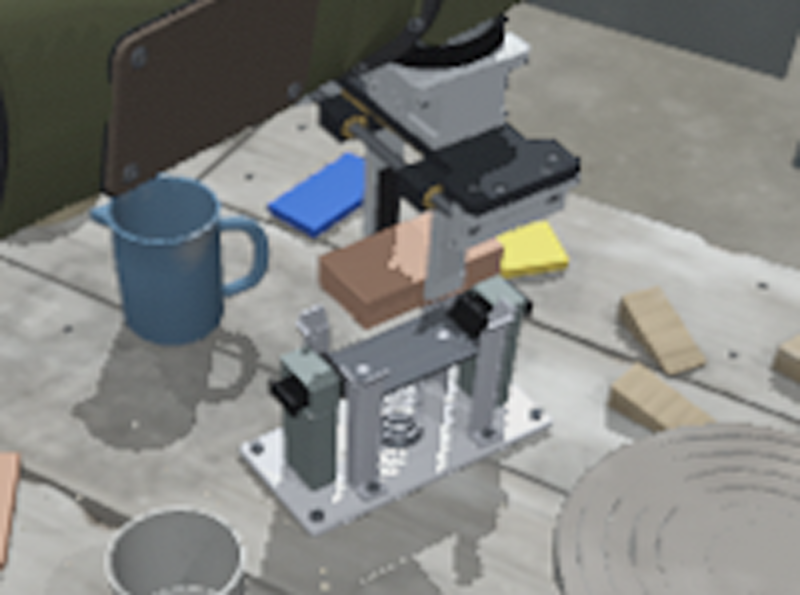

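Request:
carry_out:
  deltas:
    - [[0,0,1.5],0,0.3]
    - [[0,0,1.5],0,0.3]
    - [[0,0,1],0,0.3]
    - [[0,0,0.6],0,0.3]
    - [[0,0,0.5],0,0.3]
    - [[0,0,0.4],0,0.3]
    - [[0,0,0.3],0,0.3]
    - [[0,0,0],0,0.3]

```text
clock: 5.55
eef_pos: [621.5, 37.7, 147.2]
eef_rot: [-3.141, -0.0, 2.693]
wrist_force: [-0.2, 0.5, -3.0]
finger_gap: 49.5
```

Request:
carry_out:
  deltas:
    - [[0,0,0.3],0,0.3]
    - [[0,0,0.3],0,0.3]
    - [[0,0,0.2],0,0.3]
    - [[0,0,0],0,0.3]

```text
clock: 5.88
eef_pos: [621.5, 37.8, 139.1]
eef_rot: [-3.142, -0.0, 2.693]
wrist_force: [0.4, 0.8, -2.8]
finger_gap: 49.5
```

Request:
carry_out:
  deltas:
    - [[0,0,0.4],0,0.3]
    - [[0,0,0.4],0,0.3]
    - [[0,0,0.4],0,0.3]
    - [[0,0,0.4],0,0.3]
    - [[0,0,0.4],0,0.3]
    - [[0,0,0],0,0.3]
  grip_force: 60

```text
clock: 6.38
eef_pos: [621.7, 37.7, 118.9]
eef_rot: [3.141, 0.0, 2.693]
wrist_force: [1.9, -0.2, 2.4]
finger_gap: 49.4
```

```bash
python3 - <<'E'
from cell import manip,vision
from h import *
s=manip.read_state()
go(s,621.2,37.7,102,154.3)
p,d=vision.camera('scene');cv2.imwrite('pics/s3.png',cv2.resize(p[120:290,240:440,::-1],None,fx=4,fy=3.5,interpolation=2))
E
```

```text
turn -0.01 shift cm [ 0.041 -0.024  1.686] rows>= 0.4 t 6.38 pos [621.7  37.7 118.9] rot [1.7999e+02 1.0000e-02 1.5429e+02] F [ 1.9 -0.2  2.4] gap 49.4
```

View pics/s3.png

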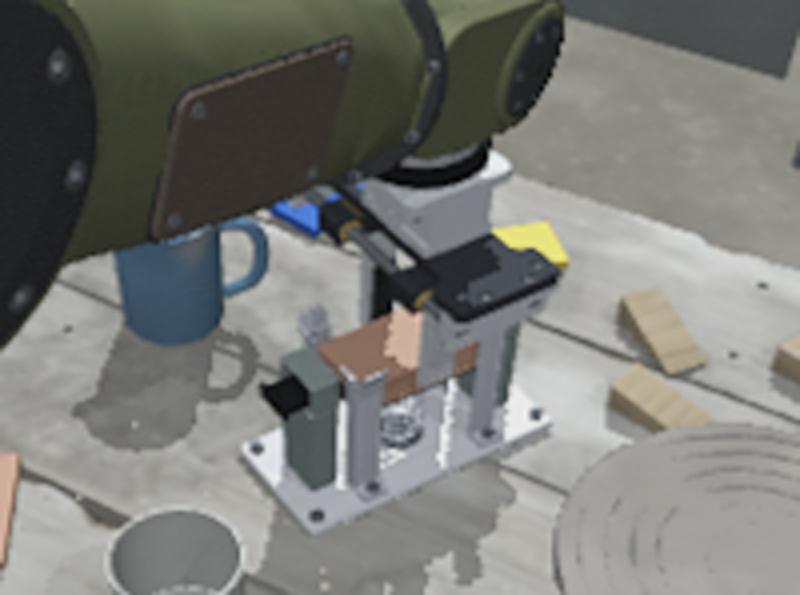

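Request:
carry_out:
  deltas:
    - [[0,0,0.4],0,0.3]
    - [[0,0,0.4],0,0.3]
    - [[0,0,0.4],0,0.3]
    - [[0,0,0.4],0,0.3]
    - [[0,0,0.3],0,0.3]
    - [[0,0,0.1],0,0.3]
    - [[0,0,0],0,0.3]

```text
clock: 7.02
eef_pos: [621.7, 37.7, 99.7]
eef_rot: [3.141, 0.001, 2.693]
wrist_force: [-0.1, 0.3, 6.1]
finger_gap: 49.7
```

```bash
python3 - <<'E'
from cell import manip,vision
from h import *
s=manip.read_state()
go(s,621.2,37.7,102,154.3)
p,d=vision.camera('wrist');cv2.imwrite('pics/w4.png',p[...,::-1])
p,d=vision.camera('scene');cv2.imwrite('pics/s4.png',cv2.resize(p[180:280,290:390,::-1],None,fx=6,fy=6,interpolation=2))
E
```

```text
turn -0.01 shift cm [ 0.047 -0.024 -0.228] rows>= 0.1 t 7.02 pos [621.7  37.7  99.7] rot [1.7999e+02 3.0000e-02 1.5429e+02] F [-0.1  0.3  6.1] gap 49.7
```

View pics/s4.png

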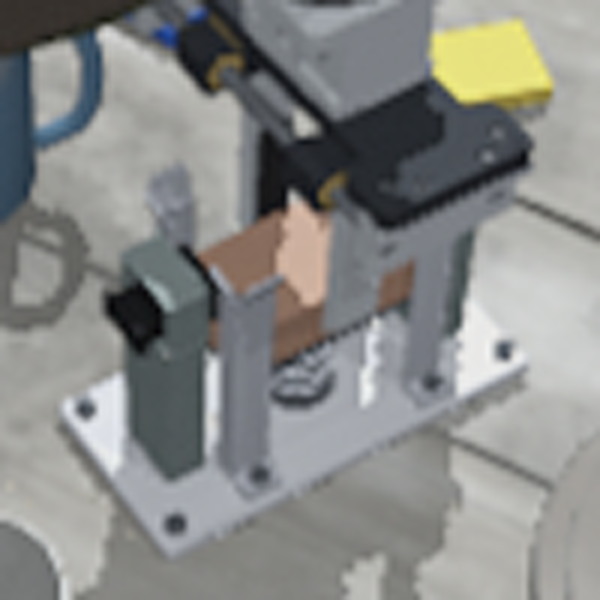

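View pics/w4.png

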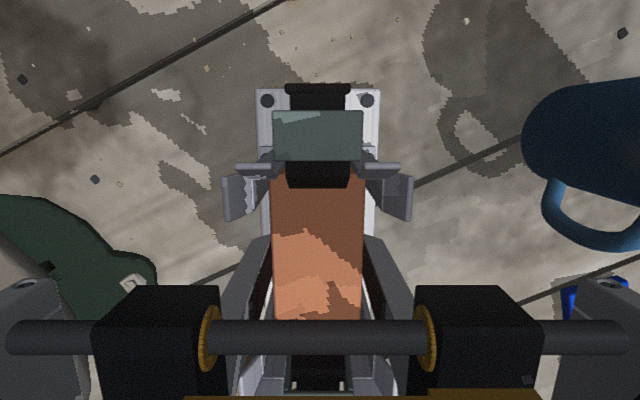

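Request:
carry_out:
  deltas:
    - [[0,0,0],0,0.75]
    - [[0,0,0],0,0.75]
    - [[0,0,0],0,0.75]
    - [[0,0,0],0,0.75]
    - [[0,0,-1.5],0,0.75]
    - [[0,0,-3.5],0,0.75]
    - [[0,0,-3.5],0,0.8]
    - [[0,0,-3.5],0,1]

```text
clock: 7.78
eef_pos: [621.1, 37.8, 220.6]
eef_rot: [-3.141, -0.001, 2.693]
wrist_force: [0.8, 0.5, -0.6]
finger_gap: 79.1
```

```bash
python3 - <<'E'
from cell import manip,vision
from h import *
s=manip.read_state()
p,d=vision.camera('wrist');cv2.imwrite('pics/w5.png',p[...,::-1])
p,d=vision.camera('scene');cv2.imwrite('pics/s5.png',cv2.resize(p[180:280,290:390,::-1],None,fx=6,fy=6,interpolation=2))
s=manip.read_state()
go(s,525.3,339.3,227,32)
E
```

```text
turn 122.3 shift cm [  7.675 -30.756  -0.138] rows>= 7.6 t 7.88 pos [623.2  37.8 225.6] rot [179.77   0.47 154.3 ] F [-0.6  0.2 -0.3] gap 86.5
```

View pics/s5.png

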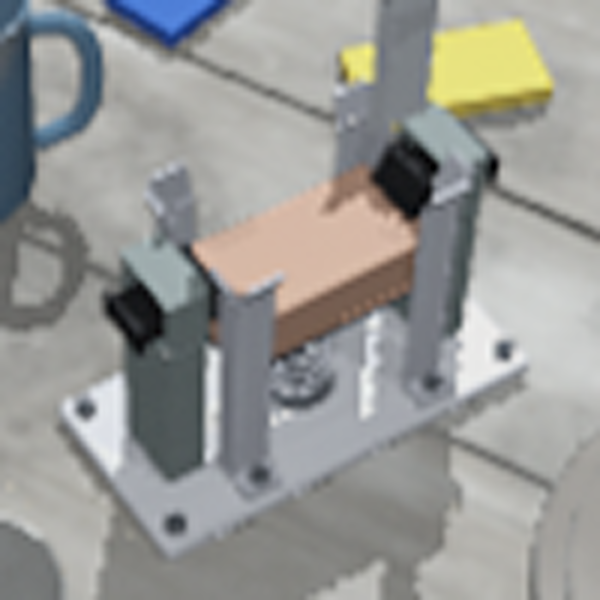

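View pics/w5.png

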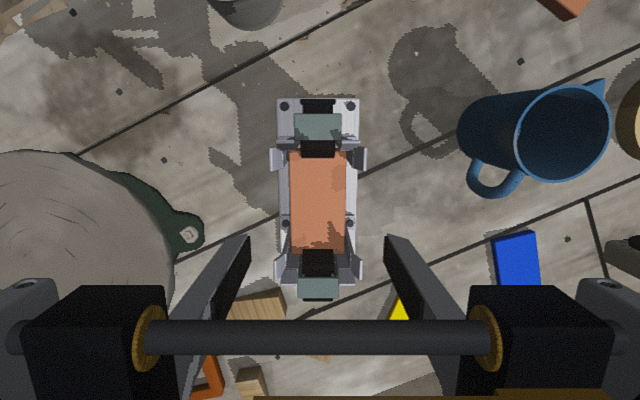

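Request:
carry_out:
  deltas:
    - [[0,0,0],-6.41,1]
    - [[0,0,0],-6.41,1]
    - [[0,0,0],-6.41,1]
    - [[0,0,0],-6.41,1]
    - [[0,0,0],-6.41,1]
    - [[0,0,0],-6.41,1]
    - [[0,0,0],-6.41,1]
    - [[0,0,0],-6.41,1]
    - [[0,0,0],-6.41,1]
    - [[-0.96,3.84,0],0,1]
    - [[-0.96,3.84,0],0,1]
    - [[-0.96,3.84,0],0,1]
    - [[-0.96,3.84,0],0,1]
    - [[-0.96,3.84,0],0,1]
    - [[-0.96,3.84,0],0,1]
    - [[-0.96,3.84,0],0,1]
    - [[-0.96,3.84,0],0,1]
    - [[0,0,0],0,1]
    - [[0,0,0],0,1]
    - [[0,0,0],0,1]

```text
clock: 9.55
eef_pos: [524.0, 338.5, 218.8]
eef_rot: [-3.141, -0.001, -2.583]
wrist_force: [-1.3, -0.9, -0.4]
finger_gap: 94.0
```

```bash
python3 - <<'E'
from cell import manip,vision
from h import *
p,d=vision.camera('wrist');cv2.imwrite('pics/w6.png',p[...,::-1])
c=vision.calibration('wrist')
s=manip.read_state()
u,v=proj(c,[525.3,339.3,20]).round().astype(int);print(u,v)
go(s,525.3,339.3,26,212)
a=np.radians(32)
for x,y in [(48,25),(48,-25),(-48,-25),(-48,25)]: print(proj(c,[525.3+x*np.cos(a)-y*np.sin(a),339.3+x*np.sin(a)+y*np.cos(a),20]).round(1))
E
```

```text
317 188
turn -0.07 shift cm [-0.156  0.057 19.299] rows>= 4.6 t 9.6 pos [524.3 338.  219. ] rot [-1.7999e+02 -4.0000e-02 -1.4807e+02] F [-0.5 -0.5 -0.8] gap 94.3
[338.6 228.6]
[295.5 228.7]
[293.9 144.9]
[340.1 144.9]
```

View pics/w6.png

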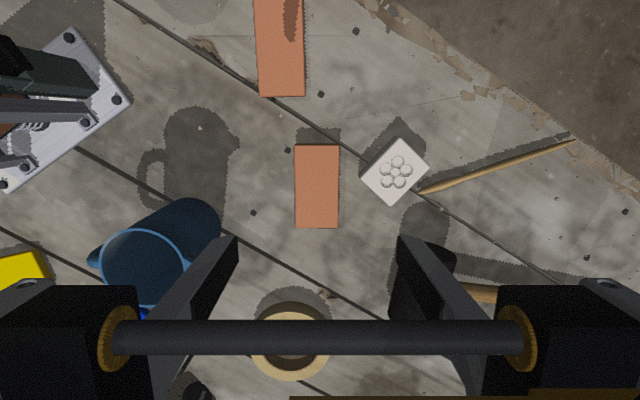

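Request:
carry_out:
  deltas:
    - [[0,0,0],0,0.68]
    - [[0,0,1.5],0,0.68]
    - [[0,0,2.5],0,0.68]
    - [[0,0,2.5],0,0.68]
    - [[0,0,2.5],0,0.68]
    - [[0,0,3],0,0.68]
    - [[0,0,3],0,0.68]
    - [[0,0,2.5],0,0.68]
    - [[-0.15,0,1.2],0,0.68]
    - [[0,0,0.5],0,0.68]
    - [[0,0,0],0,0.68]
    - [[0,0,0],0,0.68]

```text
clock: 10.6
eef_pos: [526.0, 339.8, 28.9]
eef_rot: [-3.142, 0.002, -2.584]
wrist_force: [0.1, 0.8, -0.1]
finger_gap: 63.8
```

```bash
python3 - <<'E'
from cell import manip,vision
from h import *
s=manip.read_state()
go(s,525.3,339.3,26,212)
E
```

```text
turn -0.04 shift cm [ 0.092 -0.007  0.287] rows>= 0.1 t 10.6 pos [526.  339.8  28.9] rot [-1.8000e+02  1.1000e-01 -1.4804e+02] F [ 0.1  0.8 -0.1] gap 63.8
```

Request:
carry_out:
  deltas:
    - [[0.05,0,0.25],0,0.68]
    - [[0,0,0],0,0.3]
    - [[0,0,0],0,0.3]
    - [[0,0,0],0,0.3]
    - [[0,0,0],0,0.3]
    - [[0,0,0],0,0.3]
    - [[0,0,0],0,0.3]

```text
clock: 11.18
eef_pos: [525.0, 339.6, 25.7]
eef_rot: [-3.142, 0.001, -2.583]
wrist_force: [-1.2, -1.7, 6.8]
finger_gap: 49.4
```

Request:
carry_out:
  deltas:
    - [[0,0,-2],0,0.3]
    - [[0,0,-3.5],0,0.3]
    - [[0,0,-4],0,0.3]
    - [[0,0,-4],0,0.3]
    - [[0,0,-4],0,0.3]
    - [[0,0,0],0,0.3]
    - [[0,0,0],0,0.3]
    - [[0,0,0],0,0.3]

```text
clock: 11.85
eef_pos: [524.4, 339.3, 198.7]
eef_rot: [3.142, -0.002, -2.583]
wrist_force: [0.9, -0.6, -3.3]
finger_gap: 49.2
```

```bash
python3 - <<'E'
from cell import manip,vision
from h import *
p,d=vision.camera('wrist');cv2.imwrite('pics/w7.png',p[...,::-1])
s=manip.read_state()
go(s,621.2,37.7,200,154.3)
E
```

```text
turn 57.69 shift cm [-21.815 -22.962  -0.196] rows>= 7.6 t 11.9 pos [524.2 339.2 198. ] rot [ 1.7999e+02 -1.7000e-01 -1.4801e+02] F [-0.8  0.  -1.5] gap 49.2
```

View pics/w7.png

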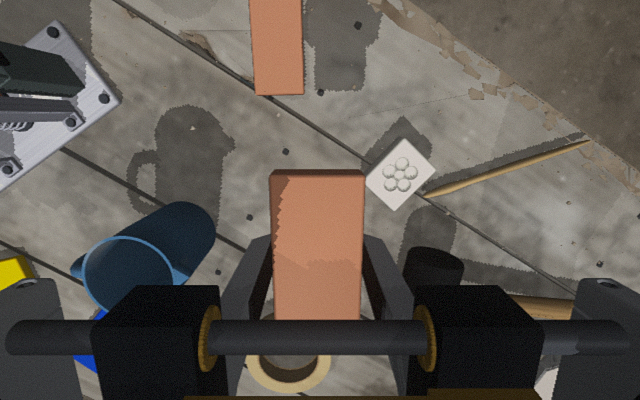

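Request:
carry_out:
  deltas:
    - [[0,0,0],6.41,0.3]
    - [[0,0,0],6.41,0.3]
    - [[0,0,0],6.41,0.3]
    - [[0,0,0],6.41,0.3]
    - [[0,0,0],6.41,0.3]
    - [[0,0,0],6.41,0.3]
    - [[0,0,0],6.41,0.3]
    - [[0,0,0],6.41,0.3]
    - [[0,0,0],6.41,0.3]
    - [[-2.727,-2.87,0],0,0.3]
    - [[-2.727,-2.87,0],0,0.3]
    - [[-2.727,-2.87,0],0,0.3]
    - [[-2.727,-2.87,0],0,0.3]
    - [[-2.727,-2.87,0],0,0.3]
    - [[-2.727,-2.87,0],0,0.3]
    - [[-2.727,-2.87,0],0,0.3]
    - [[-2.727,-2.87,0],0,0.3]
    - [[0,0,0],0,0.3]
    - [[0,0,0],0,0.3]
    - [[0,0,0],0,0.3]

```text
clock: 13.57
eef_pos: [621.3, 38.2, 198.4]
eef_rot: [-3.141, -0.002, 2.693]
wrist_force: [-0.9, 0.1, -1.7]
finger_gap: 49.7
```

```bash
python3 - <<'E'
from cell import manip,vision
from h import *
p,d=vision.camera('wrist');cv2.imwrite('pics/w8.png',p[...,::-1])
s=manip.read_state()
go(s,621.2,37.7,144,154.3)
E
```

```text
turn 0.04 shift cm [-0.042 -0.107  5.477] rows>= 1.3 t 13.62 pos [621.3  38.8 198.8] rot [-1.7996e+02 -1.1000e-01  1.5434e+02] F [-0.3  0.6 -1. ] gap 49.5
```

View pics/w8.png

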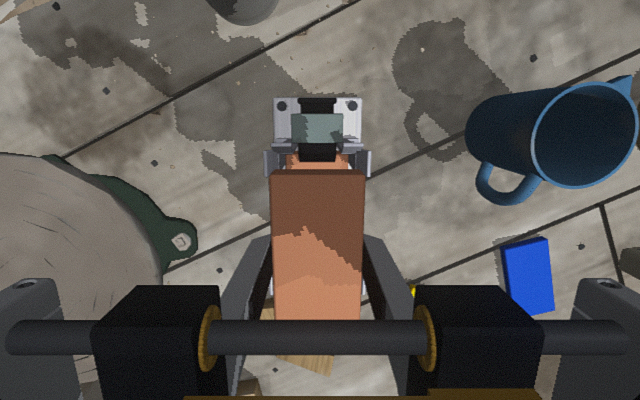

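Request:
carry_out:
  deltas:
    - [[0,-0.08,1],0,0.3]
    - [[0,0,1.2],0,0.3]
    - [[0,0,1.2],0,0.3]
    - [[0,0,0.8],0,0.3]
    - [[0,0,0.6],0,0.3]
    - [[0,0,0.5],0,0.3]
    - [[0,0,0.4],0,0.3]
    - [[0,0,0],0,0.3]

```text
clock: 14.28
eef_pos: [621.2, 37.3, 142.1]
eef_rot: [-3.141, -0.001, 2.693]
wrist_force: [-0.8, 0.3, -0.9]
finger_gap: 49.8
```

Request:
carry_out:
  deltas:
    - [[0,0,0.4],0,0.3]
    - [[0,0,0.4],0,0.3]
    - [[0,0,0.4],0,0.3]
    - [[0,0,0.4],0,0.3]
    - [[0,0,0.4],0,0.3]
    - [[0,0,0],0,0.3]

```text
clock: 14.78
eef_pos: [621.6, 37.2, 122.6]
eef_rot: [3.141, 0.001, 2.693]
wrist_force: [1.7, -0.9, 4.1]
finger_gap: 49.3
```

Request:
carry_out:
  deltas:
    - [[0,0,0.4],0,0.3]
    - [[0,0,0.4],0,0.3]
    - [[0,0,0.4],0,0.3]
    - [[0,0,0.4],0,0.3]
    - [[0,0,0.3],0,0.3]
    - [[0,0,0.1],0,0.3]
    - [[0,0,0],0,0.3]

```text
clock: 15.37
eef_pos: [621.7, 37.2, 103.3]
eef_rot: [3.141, 0.001, 2.693]
wrist_force: [0.0, 0.0, 6.4]
finger_gap: 49.6
```

```bash
python3 - <<'E'
from cell import manip,vision
from h import *
s=manip.read_state()
go(s,621.2,37.7,103,154.3)
p,d=vision.camera('wrist');cv2.imwrite('pics/w9.png',p[...,::-1])
p,d=vision.camera('scene');cv2.imwrite('pics/s9.png',cv2.resize(p[180:280,290:390,::-1],None,fx=6,fy=6,interpolation=2))
E
```

```text
turn -0.01 shift cm [0.067 0.022 0.035] rows>= 0.0 t 15.37 pos [621.7  37.2 103.3] rot [1.7998e+02 5.0000e-02 1.5429e+02] F [0.  0.  6.4] gap 49.6
```

View pics/s9.png

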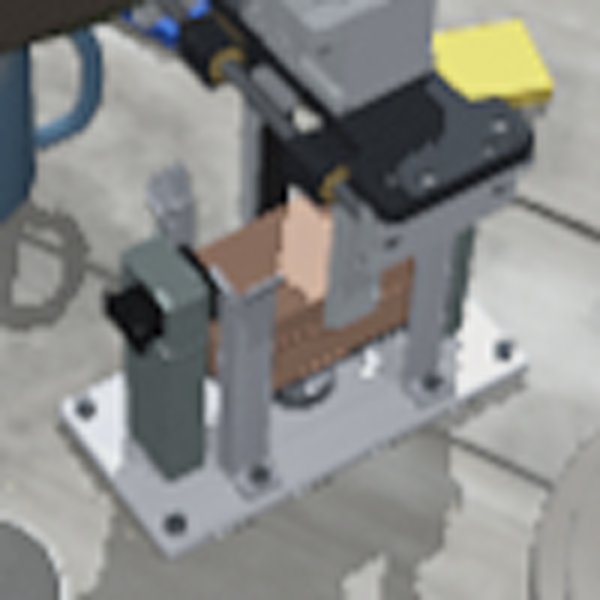

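View pics/w9.png

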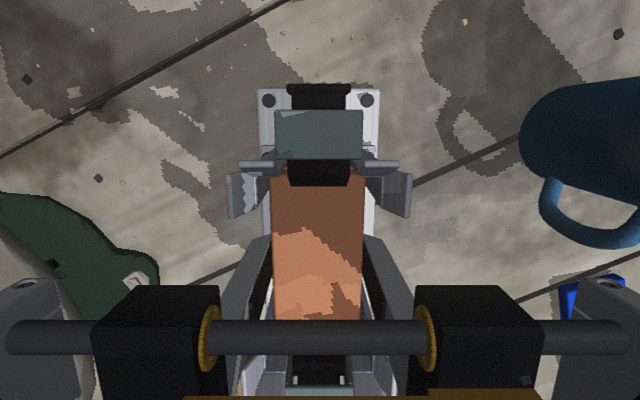

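Snapped shut over the near end, so I release, lift and check.

Request:
carry_out:
  deltas:
    - [[0,0,0],0,0.75]
    - [[0,0,0],0,0.75]
    - [[0,0,0],0,0.75]
    - [[0,0,0],0,0.75]
    - [[0,0,-1.5],0,0.75]
    - [[0,0,-3.5],0,0.75]
    - [[0,0,-3.5],0,0.75]
    - [[0,0,-3.5],0,0.75]
    - [[0,0,0],-6.5,0.75]
    - [[0,0,0],-6.5,0.75]
    - [[0,0,0],-6.5,0.75]
    - [[0,0,0],-6.5,0.75]
    - [[0,0,0],-6.5,0.75]
    - [[0,0,0],-6.5,0.75]
    - [[0,0,0],-6.5,0.75]
    - [[0,0,0],-6.5,0.75]
    - [[0,0,0],-6.7,0.75]
    - [[0,0,0],0,0.75]

```text
clock: 16.97
eef_pos: [621.4, 37.3, 222.7]
eef_rot: [3.141, -0.0, -2.56]
wrist_force: [-0.5, -0.4, 0.1]
finger_gap: 70.7
```

```bash
python3 - <<'E'
from cell import manip,vision
from h import *
p,d=vision.camera('scene');cv2.imwrite('pics/s10.png',cv2.resize(p[180:280,290:390,::-1],None,fx=6,fy=6,interpolation=2))
s=manip.read_state()
go(s,421.8,229.2,227,213)
E
```

```text
turn -0.11 shift cm [ 6.286 26.964 -0.421] rows>= 6.6 t 17.02 pos [621.4  37.3 222.8] rot [ 1.7999e+02 -1.0000e-02 -1.4711e+02] F [ 0.3  0.4 -0.1] gap 70.8
```

View pics/s10.png

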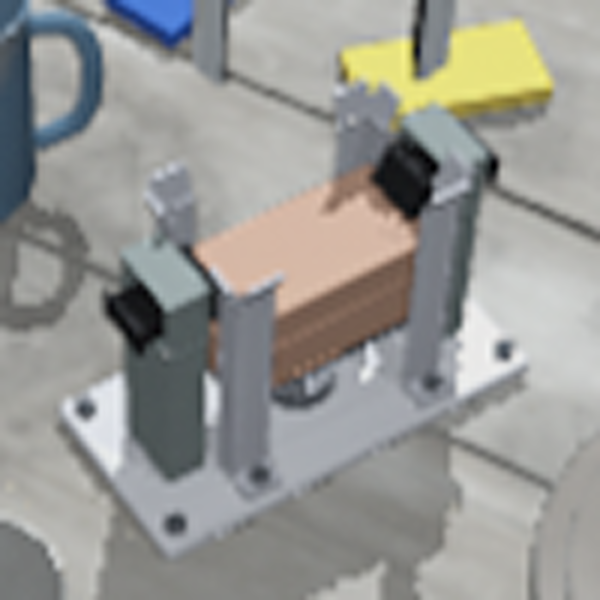

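Request:
carry_out:
  deltas:
    - [[0.898,3.852,0],0,0.75]
    - [[0.898,3.852,0],0,0.75]
    - [[0.898,3.852,0],0,0.75]
    - [[0.898,3.852,0],0,0.75]
    - [[0.898,3.852,0],0,0.75]
    - [[0.898,3.852,0],0,0.75]
    - [[0.898,3.852,0],0,0.75]
    - [[0,0,1],0,0.75]
    - [[0,0,2],0,0.75]
    - [[0,0,2],0,0.75]
    - [[0,0,0],0,0.75]
    - [[0,0,0],0,0.75]

```text
clock: 18.02
eef_pos: [421.8, 229.0, 172.8]
eef_rot: [3.141, -0.002, -2.569]
wrist_force: [-0.3, 0.2, 0.8]
finger_gap: 70.4
```

```bash
python3 - <<'E'
from cell import manip,vision
from h import *
p,d=vision.camera('wrist');cv2.imwrite('pics/w11.png',p[...,::-1])
c=vision.calibration('wrist')
s=manip.read_state()
go(s,421.8,229.2,25,213)
a=np.radians(33)
for x,y in [(48,25),(48,-25),(-48,-25),(-48,25)]: print(proj(c,[421.8+x*np.cos(a)-y*np.sin(a),229.2+x*np.sin(a)+y*np.cos(a),12]).round(1))
E
```

```text
turn -0.14 shift cm [ 0.033  0.03  14.867] rows>= 3.6 t 18.07 pos [422.2 229.1 173.7] rot [-1.8000e+02  1.0000e-02 -1.4714e+02] F [ 0.3 -0.7  1. ] gap 70.8
[340.7 238.8]
[293.  238.8]
[290.9 146.2]
[342.4 146.1]
```

View pics/w11.png

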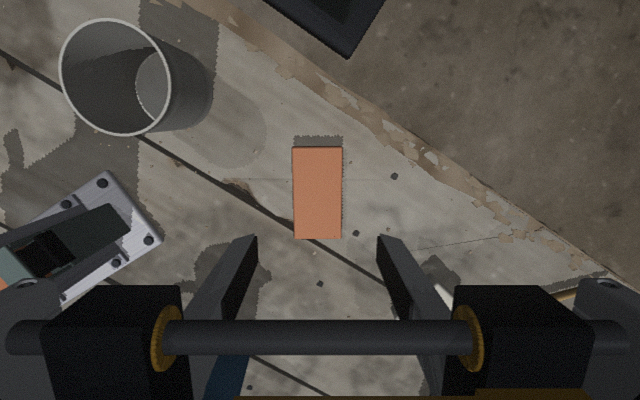

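Request:
carry_out:
  deltas:
    - [[0,0,2],0,0.7]
    - [[0,0,3],0,0.7]
    - [[0,0,3.5],0,0.7]
    - [[0,0,3],0,0.7]
    - [[0,0,1.8],0,0.7]
    - [[0,0,1],0,0.7]
    - [[0,0,0.3],0,0.7]
    - [[0,0,0],0,0.7]
    - [[0,0,0],0,0.7]

```text
clock: 18.82
eef_pos: [422.8, 229.5, 28.3]
eef_rot: [-3.141, 0.002, -2.566]
wrist_force: [0.3, 0.5, 0.4]
finger_gap: 65.9
```

```bash
python3 - <<'E'
from cell import manip
from h import *
go(manip.read_state(),421.8,229.2,25,213)
E
```

```text
turn -0.03 shift cm [0.098 0.025 0.335] rows>= 0.1 t 18.82 pos [422.8 229.5  28.3] rot [-1.7998e+02  1.2000e-01 -1.4703e+02] F [0.3 0.5 0.4] gap 65.9
```

Request:
carry_out:
  deltas:
    - [[0.05,0,0.25],0,0.7]
    - [[0,0,0],0,0.7]
    - [[0,0,0],0,0.3]
    - [[0,0,0],0,0.3]
    - [[0,0,0],0,0.3]
    - [[0,0,0],0,0.3]
    - [[0,0,0],0,0.3]
    - [[0,0,0],0,0.3]
    - [[0,0,0],0,0.3]

```text
clock: 19.57
eef_pos: [421.6, 229.0, 24.7]
eef_rot: [-3.142, 0.0, -2.566]
wrist_force: [-1.3, -0.8, 5.9]
finger_gap: 49.2
```

Request:
carry_out:
  deltas:
    - [[0,0,-2],0,0.3]
    - [[0,0,-3.5],0,0.3]
    - [[0,0,-4],0,0.3]
    - [[0,0,-4],0,0.3]
    - [[0,0,-4],0,0.3]
    - [[0,0,0],0,0.3]
    - [[0,0,0],6.5,0.3]
    - [[0,0,0],6.5,0.3]
    - [[0,0,0],6.5,0.3]
    - [[0,0,0],6.5,0.3]
    - [[0,0,0],6.5,0.3]
    - [[0,0,0],6.5,0.3]
    - [[0,0,0],6.5,0.3]
    - [[0,0,0],6.5,0.3]
    - [[0,0,0],6.7,0.3]
    - [[0,0,0],0,0.3]

```text
clock: 20.9
eef_pos: [421.3, 228.8, 198.7]
eef_rot: [-3.141, -0.001, 2.687]
wrist_force: [0.7, 0.2, -1.4]
finger_gap: 49.2
```

```bash
python3 - <<'E'
from cell import manip,vision
from h import *
p,d=vision.camera('wrist');cv2.imwrite('pics/w12.png',p[...,::-1])
go(manip.read_state(),621.2,37.7,200,154.3)
E
```

```text
turn 0.1 shift cm [-26.301  -8.554  -0.12 ] rows>= 6.6 t 20.95 pos [421.3 228.8 198.8] rot [-1.7996e+02 -3.0000e-02  1.5440e+02] F [-0.5 -0.2 -0.4] gap 49.2
```

View pics/w12.png

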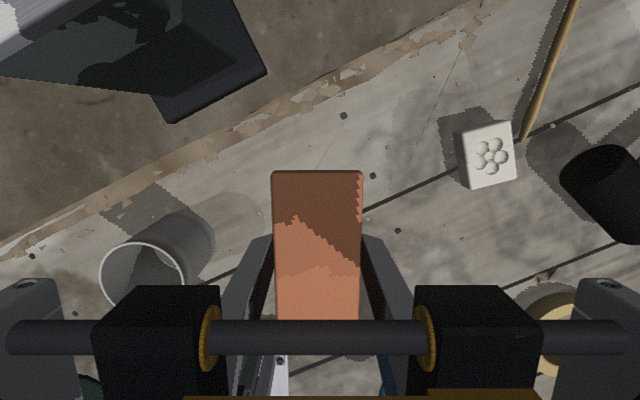

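Request:
carry_out:
  deltas:
    - [[-3.757,-1.222,0],0,0.3]
    - [[-3.757,-1.222,0],0,0.3]
    - [[-3.757,-1.222,0],0,0.3]
    - [[-3.757,-1.222,0],0,0.3]
    - [[-3.757,-1.222,0],0,0.3]
    - [[-3.757,-1.222,0],0,0.3]
    - [[-3.757,-1.222,0],0,0.3]
    - [[0,0,0],0,0.3]
    - [[0,0,0],0,0.3]
    - [[0,0,0],0,0.3]
    - [[0,0,0],0,0.3]

```text
clock: 21.87
eef_pos: [620.7, 38.8, 199.4]
eef_rot: [-3.142, -0.0, 2.696]
wrist_force: [-0.6, -0.5, -0.2]
finger_gap: 49.3
```

```bash
python3 - <<'E'
from cell import manip,vision
from h import *
p,d=vision.camera('wrist');cv2.imwrite('pics/w13.png',p[...,::-1])
go(manip.read_state(),621.2,37.7,140,154.3)
E
```

```text
turn 0.14 shift cm [-0.088 -0.079  5.965] rows>= 1.4 t 21.92 pos [620.7  38.8 199.6] rot [179.99   0.   154.44] F [-1.3 -0.5 -2. ] gap 49.1
```

View pics/w13.png

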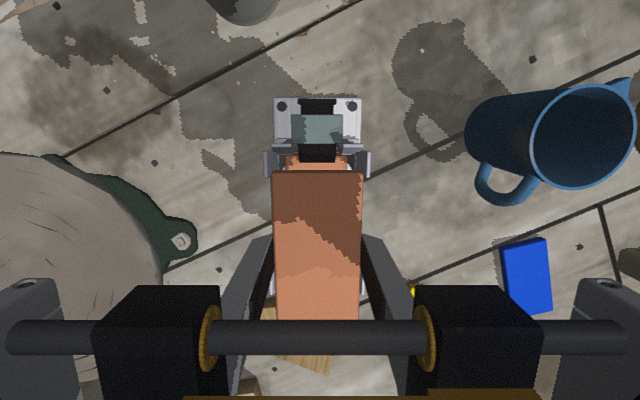

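Request:
carry_out:
  deltas:
    - [[-0.07,-0.08,1],0.1,0.3]
    - [[0,0,1.2],0,0.3]
    - [[0,0,1.2],0,0.3]
    - [[0,0,0.8],0,0.3]
    - [[0,0,0.6],0,0.3]
    - [[0,0,0.5],0,0.3]
    - [[0,0,0.4],0,0.3]
    - [[0,0,0],0,0.3]

```text
clock: 22.58
eef_pos: [621.4, 36.7, 141.6]
eef_rot: [-3.141, -0.001, 2.691]
wrist_force: [-0.1, 0.1, -1.7]
finger_gap: 49.3
```

Request:
carry_out:
  deltas:
    - [[0,0,0.3],0,0.3]
    - [[0,0,0.4],0,0.3]
    - [[0,0,0.4],0,0.3]
    - [[0,0,0.4],0,0.3]
    - [[0,0,0.4],0,0.3]
    - [[0,0,0],0,0.3]

```text
clock: 23.08
eef_pos: [621.9, 36.7, 123.2]
eef_rot: [3.141, 0.001, 2.691]
wrist_force: [1.0, -0.1, 4.7]
finger_gap: 49.4
```

Request:
carry_out:
  deltas:
    - [[0,0.05,0.3],0,0.3]
    - [[0,0,0.3],0,0.3]
    - [[0,0,0.3],0,0.3]
    - [[0,0,0.3],0,0.3]
    - [[0,0,0.2],0,0.3]
    - [[0,0,0],0,0.3]

```text
clock: 23.58
eef_pos: [622.0, 36.9, 109.7]
eef_rot: [-3.141, 0.001, 2.691]
wrist_force: [-1.7, -1.4, 5.9]
finger_gap: 49.6
```

```bash
python3 - <<'E'
from cell import manip,vision
from h import *
s=manip.read_state()
go(s,621.2,37.7,110,154.3)
p,d=vision.camera('wrist');cv2.imwrite('pics/w14.png',p[...,::-1])
p,d=vision.camera('scene');cv2.imwrite('pics/s14.png',cv2.resize(p[180:280,290:390,::-1],None,fx=6,fy=6,interpolation=2))
E
```

```text
turn -0.11 shift cm [ 0.107  0.037 -0.026] rows>= 0.0 t 23.58 pos [622.   36.9 109.7] rot [-1.7999e+02  4.0000e-02  1.5419e+02] F [-1.7 -1.4  5.9] gap 49.6
```

View pics/s14.png

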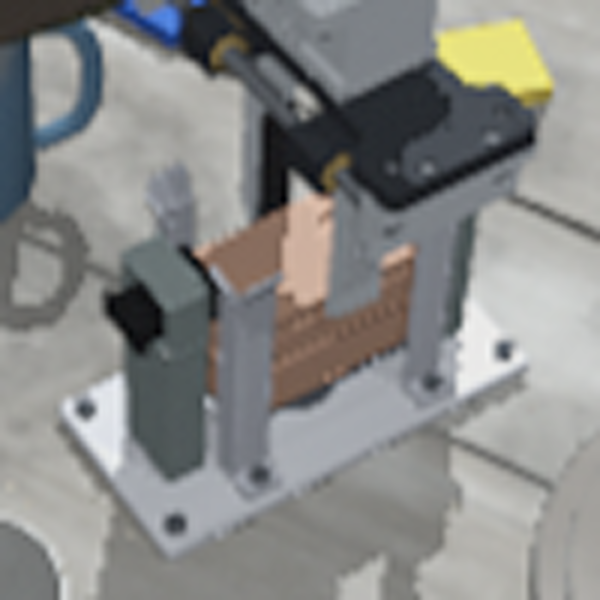

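View pics/w14.png

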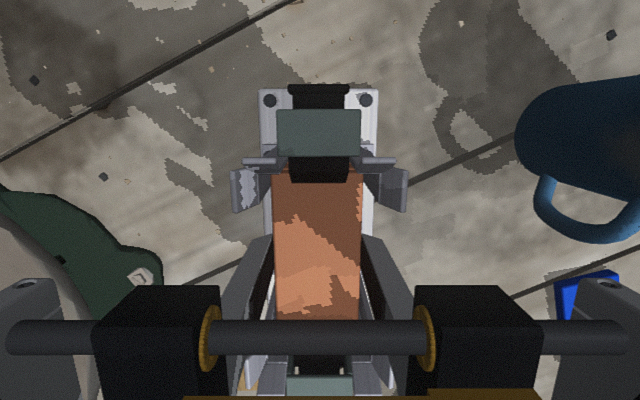

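Request:
carry_out:
  deltas:
    - [[0,0,0.15],0,0.3]
    - [[0,0,0],0,0.3]
    - [[0,0,0],0,0.75]
    - [[0,0,0],0,0.75]
    - [[0,0,0],0,0.75]
    - [[0,0,0],0,0.75]
    - [[0,0,-1.5],0,0.75]
    - [[0,0,-3.5],0,0.75]
    - [[0,0,-3.5],0,0.75]
    - [[0,0,-3.5],0,0.75]
    - [[0,0,0],0,0.75]
    - [[0,0,0],0,0.75]

```text
clock: 24.68
eef_pos: [622.4, 37.2, 229.7]
eef_rot: [3.14, 0.003, 2.691]
wrist_force: [-0.5, 0.4, 0.4]
finger_gap: 70.4
```

```bash
python3 - <<'E'
from cell import manip,vision
from h import *
s=manip.read_state()
go(s,621.2,37.7,110,154.3)
p,d=vision.camera('wrist');cv2.imwrite('pics/w15.png',p[...,::-1])
p,d=vision.camera('scene');cv2.imwrite('pics/s15.png',cv2.resize(p[180:280,290:390,::-1],None,fx=6,fy=6,interpolation=2))
cv2.imwrite('pics/s15f.png',p[...,::-1])
c=vision.calibration('scene')
F=np.array([621.2,37.7]);a=np.radians(-25.7)
for x in(-30,0,30):
    q=proj(c,np.r_[F+x*np.array([np.cos(a),np.sin(a)]),100]).round().astype(int)
    print(x,np.median(world(c,np.full(9,q[0]),np.full(9,q[1]),d[q[1]-1:q[1]+2,q[0]-1:q[0]+2].ravel())[:,2]).round(1))
E
```

```text
turn -0.1 shift cm [ 1.2400e-01 -9.0000e-03  1.1973e+01] rows>= 2.9 t 24.68 pos [622.4  37.2 229.7] rot [179.91   0.18 154.2 ] F [-0.5  0.4  0.4] gap 70.4
-30 98.4
0 99.3
30 100.2
```

View pics/s15.png

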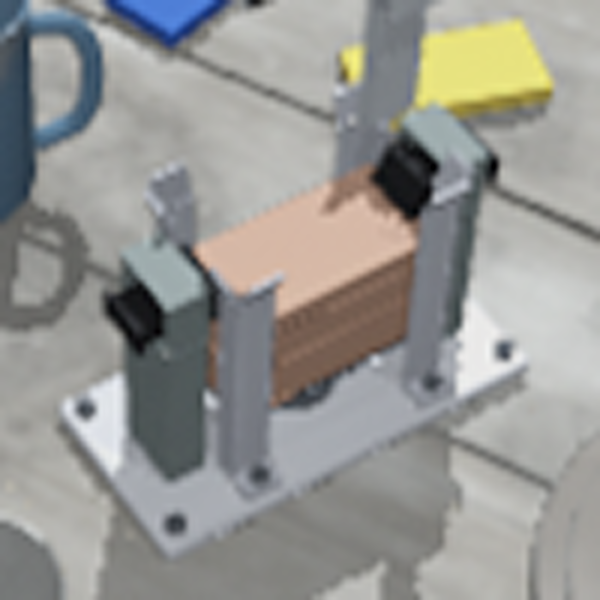

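View pics/w15.png

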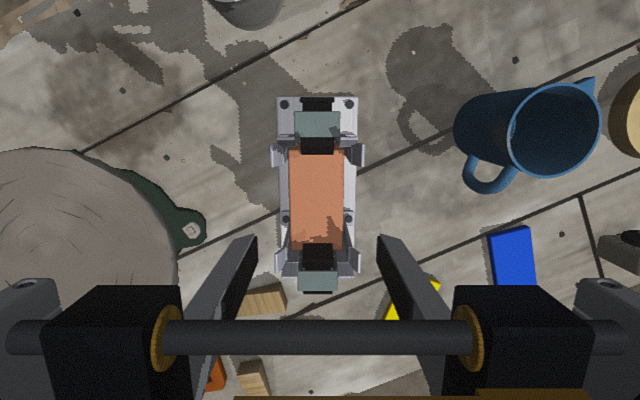

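View pics/s15f.png

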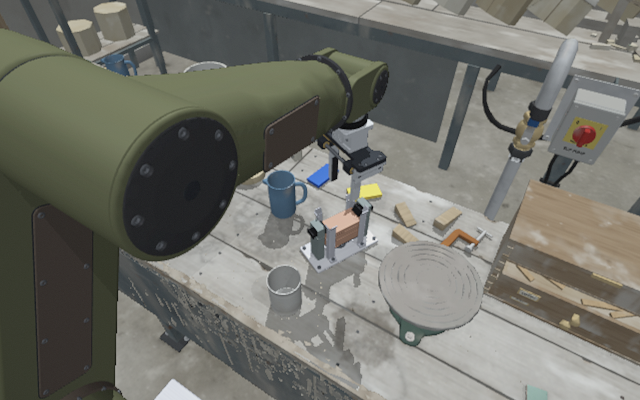

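The stack's top reads 98 to 100 mm, flat. The noses cover both ends at wrist pixels (317,145) and (317,257). The jug and tin are where they were, and the arm is clear, so I hand in.

```bash
python3 -c "
from cell import workorder
print(workorder.sign_off())"
```

```text
the job is handed in; nothing more can be done
None
```

I loaded the three blanks in order: thick, then medium, then thin. I gripped each across its width and pushed it down through the shaft opening until both catches closed, then released it. The job was handed in at about 25 s of the 72 s allowed; the interface gives no verdict.

**Last checks:**
- **Stack:** the top face read 98.4, 99.3 and 100.2 mm along its length, against 100 mm nominal, so it is flat within the depth camera's error.
- **Catches:** both noses are seen over the top blank in the wrist view. I judged them shut from the pictures only; I had no joint readings.
- **Bystanders:** the jug and tin stand where they were in the last scene picture. The arm hid the mould in that one, but it was upright and looked undisturbed after the medium blank was lifted beside it, and again when the thin blank was lifted.
- **Robot:** the gripper was clear above the feeder at hand-in, with wrist force near zero.

Each push used the gripped blank's middle rather than both ends. No jamming showed, and no check failed or disagreed.

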